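# Pack the thread and stack the tote

## Task

Pack the thread away: stand the spool that is between the two grey totes upright in the free half of the tote that already holds a spool, then stack the empty tote on top. These totes nest when they face the same way and stack when one is turned end for end, so turn the empty one to face opposite to the lower one and seat its four feet fully in the rim pockets, level, without ever pressing on the spools. Leave the glue bottle, tape measure and sanding block where they are.

Things in the scene. Friction and masses are not known exactly. Their poses are not given: they have to be found in the camera images.
- loaded_tote: grey plastic stack-nest tote that holds one spool and stays below. Origin: centre of its underside; z up, x along its 200 mm length, front at -x (end wall scooped down to 46 mm), y along its 152 mm width. Rim 74 mm high. A bridge along y at x = 0 (top 68 mm high, 31 mm thick at the floor) splits it in two halves. About 0.34 kg
- free_half (a point): middle of the floor of the loaded tote's free half (3 mm above its underside, at its x = -50 mm, y = 0). Each half's floor measures 70 mm in x by 99 mm in y and widens upward, by about 8 mm a side at the rim
- stack_point (a point): point 69 mm above the centre of the loaded tote's underside, axes as the tote's: the centre of the upper tote's underside comes here when it is stacked, with its x opposite to this x. Facing the same way, its feet would drop down channels in the rim and it would nest, 39 mm up, or rest on the spools
- empty_tote_mid (a point): centre of the empty tote, 37 mm above its underside; same shape and axes as the loaded one (front, with the scoop, at -x). On the bench, any facing. Its grip rib, along y through its middle, is 10 mm thick in x with parallel faces 6 to 31 mm above this point, 31 being its top; gripped there from above the tote hangs in balance. About 0.34 kg
- empty_tote_front (a point): point on the scooped front lip of the empty tote, 96 mm from its middle towards its -x, 46 mm above its underside
- empty_tote_foot (a point): underside of one of the empty tote's four feet, at its x = +66, y = +60 mm. Feet: at x = -26 and +66 mm under both long sides, 24 mm long in x, reaching out to y = 68.5 mm, edges chamfered 3 mm. Each seats in a rim pocket of the tote below (at that one's x = -66 and +26 mm), 5 mm deep, with 2.5 mm play round the foot
- spool_mid (a point): centre, half-way up, of the loose spool of thread standing upright on the bench between the totes: 58 mm high, flanges 38 mm across, z along its axis, 0.035 kg. Grip it by its upper part from above, so that the gripper stays above the tote's rim when it is set down inside
- packed_spool_mid (a point): centre, half-way up, of the spool that already stands in the loaded tote, in the half at its +x: 54 mm high, 40 mm across; it stays there
- glue: white glue bottle standing on the bench, 63 mm across, 172 mm high; origin at its foot; leave it alone
- tape: tape measure on the bench, 74 x 92 x 32 mm; origin at its underside; leave it alone
- sander: wooden sanding block on the bench, 60 x 96 x 32 mm; origin at its underside; leave it alone

How it is judged:
On the way, in this order (a step that is already met when the one before it is completed fails the run):
1. the loose spool stands upright, let go, on the floor of the loaded tote's free half, with the totes not yet stacked (x of spool_mid in the frame of loaded_tote between -0.085 and -0.02 m and y of spool_mid in the frame of loaded_tote between -0.05 and 0.05 m and z of spool_mid in the frame of loaded_tote below 0.036 m and angle between spool_mid's own z axis and vertical below 0.12 rad and contact force between the fingers and spool below 0.1 N and horizontal distance between empty_tote_mid and loaded_tote above 0.1 m), for 0.2 s.
2. the empty tote is seated on the loaded one, facing the opposite way (x of empty_tote_front in the frame of loaded_tote above 0.085 m and z of empty_tote_mid in the frame of loaded_tote between 0.103 and 0.1085 m and horizontal distance between empty_tote_mid and loaded_tote below 0.006 m), for 0.2 s.
At the end, for the whole second after the job is handed in: Empty tote on the loaded one, fronts opposite, feet home in the pockets: underside 69 mm above the lower underside (within 3 mm), centres within 6 mm, parallel within 3.5 deg, level within 1.7 deg; lower tote level on the bench; spools upright on its floor, one in each half; all at rest (all of step 2 and angle between the x axis of empty_tote_mid and the x axis of loaded_tote, either way round below 0.06 rad and angle between each of empty_tote_mid, loaded_tote's own z axis and vertical below 0.03 rad and height (world z) of loaded_tote below 0.005 m and x of spool_mid in the frame of loaded_tote between -0.085 and -0.02 m and y of spool_mid in the frame of loaded_tote between -0.05 and 0.05 m and z of each of spool_mid, packed_spool_mid in the frame of loaded_tote below 0.036 m and angle between each of spool_mid, packed_spool_mid's own z axis and vertical below 0.12 rad and x of packed_spool_mid in the frame of loaded_tote between 0.02 and 0.085 m and linear speed of each of empty_tote, loaded_tote below 0.01 m/s); the robot touches nothing.
It fails at once if the tote is pressed down on a spool (more than 5 N) (contact force between empty_tote and spool above 5 N or contact force between empty_tote and packed_spool above 5 N).
It fails at once if the glue bottle, tape measure or sanding block is pushed more than 30 mm or the bottle tipped (distance of any of glue, tape, sander from where it was at the start of the episode above 0.03 m or angle between glue's own z axis and vertical above 0.3 rad).
It also fails if it takes over 59 s, if anything falls off the work surface, if the arm or the gripper's body presses on something with over 40 N, if the wrist force passes 120 N, or if a joint passes its speed limit or range.

## Robot

A 7-joint arm with a two-finger parallel gripper is mounted at the origin on a cart in front of the work surface, level with it; the furniture and walls round the work are solid. World frame = base frame: x ahead of the robot, y to its left, z up, the work surface at z = 0. Lengths are in m, angles in rad, forces in N, time in s.
With the tool pointing down it reaches from about 0.35 to 0.9 m from the base axis. Payload 19.9 kg.
Tool frame: the origin (TCP) lies at the very end of the fingers, on their centre line; the grasp point (between the pads) lies 19 mm behind it (tcp_to_grasp is the distance from the TCP to the grasp point, in m); z points along the fingers, y is the line along which they close (so a half turn about z gives the same grasp; the last joint's range is limited). The gripper opens to 85 mm and grips with 20 to 120 N. Pads are 22 mm wide; open, the fingers measure 114 mm over their backs; the gripper's body (76 mm by 85 mm) begins 54 mm behind the grasp point. The pads swing forward as they close: fully open they stand 13 mm farther back than shut.
Start: joints at [-1.3, 0.417, -0.01, 1.614, 0.005, 1.111, -0.053], TCP at [0.192, 0.595, 0.231] pointing down, gripper open.
Joint ranges: [-2.81, 2.81], [-0.39, 2.02], [-1.27, 1.25], [0.06, 2.57], [-1.19, 4.33], [0.19, 2], [-2.82, 2.82]. Speed limits (rad/s): [1.89, 1.89, 2.39, 2.39, 3.01, 3.01, 3.01].

## Interface

Orientations are given as [roll, pitch, yaw] about the fixed x, y, z axes, in that order (R = Rz(yaw) Ry(pitch) Rx(roll)).
In Python, from station import get_obs, camera, calibration, job_done, look_for, tcp_to_grasp gives the robot as it stands. The module is installed in compiled form; this text tells all that it offers.
- The arm moves only by the tool drive_tool, never from a script. Its arguments are lists of equal length, an entry for each row: "offset": the shift along the tool's x, y, z in m, a list of three; "rotation": the turn, a rotation vector about the tool's x, y, z in rad, a list of three. In form: {"offset": [[dx, dy, dz], ...], "rotation": [[wx, wy, wz], ...]}. A call has 1 to 8 rows; each row is the pose to reach, as a shift and turn from the pose commanded when the call began, along the tool's axes at that moment; what a row does not reach only later rows make up. A row lasts 1/8 s, in which the tool goes at most 62.5 mm and 10.7 degrees, less where a joint would pass 70% of its speed; a pose out of reach is approached as far as the arm can. A call with a gripper value outside its range is refused whole. "grip" is the opening, from -1 (shut) to 1 (fully open), set as the call begins (left out, the last holds). The fingers move at their own pace and stop on an object; "newtons" is the grip in N (left out, the last holds). Time passes only in rows, so rows that repeat a pose let the fingers close. It gives the time, the measured TCP pose, the force, the opening and the grip force at its end, in the units of the state.
- get_obs(): the state, without advancing time (a new reading comes with each control period).
- camera(name): name is "scene" or "top" or "wrist"; returns the picture (420x560x3 uint8, blue, green, red); there is no depth.
- calibration(name): a dict with "fx", "fy", "cx", "cy" (pixels), "R" (3x3) and "t" (3): a world point X has camera coordinates R X + t. Camera axes: x right, y down, z forward; pixel columns grow to the right and rows downward; lengths in m; the calibration is good to about 2 mm. A picture is of the moment at which its call begins: read the wrist's pose just before it. calibration takes no time and is no camera call; for the wrist camera it gives the pose at the moment of the call.
- job_done(): hands the job in; it is judged then, once.
Trained networks look in the newest picture that a camera, given by its name, has taken for a name from the list of things; names that differ only in an ending like _2 or _b are one class to them, and where a whole thing is asked for, a point or a joint stands for the part that bears it (a point fixed in the world has none). Each returns a list of dicts, best first, with "score" (0 to 1); they miss things now and then, are a little off and sometimes report something else, mostly with a low value. They report only what shows in the picture. A call takes as long as a camera call.
- look_for(name, camera): "position" ([x, y, z] in m, in world coordinates, good to about 4 mm: the middle of the surface that is visible of it).
The state is a dict: "time_s": time; "joint_pos": joint angles; "joint_velocities": joint speeds; "tau": joint torques, N m; "eef_pos": TCP position; "ee_rot": TCP orientation; "contact_force": force on the tool from outside, world axes, zero at the start; "moment": the same for the moment, N m; "width": opening from 0.0 (shut) to 1.0 (fully open); "gripper_force": force on a finger pad.
Only numpy, scipy, OpenCV 4.12 (cv2) and the standard library are available. Lean on these libraries where they do the work, as an engineer would, in place of code of your own. Each camera call takes 0.05 s, during which the arm holds its last target. There are 200 camera calls.

## Working session

There is one attempt and no reset: what is moved stays moved. The work goes in short steps, Python scripts to look and compute and a tool call to move; the robot and the scene stay as the last step left them, time stands still between calls to the robot, and variables do not carry over. Pictures are saved under pics/ and viewed, at most 12 in all, crops included, and the job is handed in when it is done.

Besides the shell and the picture viewer there is one more tool, called after "Call:" in YAML: its name, and indented under it one key for each argument. drive_tool: Moves the arm, as the interface text tells. Its arguments: {"type":"object","properties":{"offset":{"type":"array","items":{"type":"array","items":{"type":"number"}}},"rotation":{"type":"array","items":{"type":"array","items":{"type":"number"}}},"grip":{"type":"number"},"newtons":{"type":"number"}},"required":["offset","rotation"]}

```bash
mkdir -p pics
cat > h.py <<'E'
import numpy as np, cv2
from station import *
from scipy.spatial.transform import Rotation as Ro
def snap(n,f):
    c=calibration(n); im=camera(n); cv2.imwrite(f'pics/{f}.png',im); return im,c
def ray(c,u,v,z):
    R=np.array(c['R']);t=np.array(c['t']);o=-R.T@t
    d=R.T@np.array([(u-c['cx'])/c['fx'],(v-c['cy'])/c['fy'],1]); return o+d*(z-o[2])/d[2]
def proj(c,X):
    p=np.array(c['R'])@np.array(X)+np.array(c['t']); return np.array([c['fx']*p[0]/p[2]+c['cx'],c['fy']*p[1]/p[2]+c['cy']])
E
python3 - <<'E'
from h import *
o=get_obs();print(o)
print(tcp_to_grasp() if callable(tcp_to_grasp) else tcp_to_grasp)
ims=[]
for n in ['top','scene']:
    im,c=snap(n,n+'0')
    for k in ['loaded_tote','empty_tote_mid','empty_tote_front','empty_tote_foot','spool_mid','packed_spool_mid','free_half','stack_point','glue','tape','sander']:
        print(n,k,[(np.round(d['position'],3).tolist(),round(d['score'],2),proj(c,d['position']).round().tolist()) for d in look_for(k,n)[:3]])
E
```

```text
{'time_s': 0.0, 'joint_pos': array([-1.29948722,  0.41797639, -0.01032153,  1.61417408,  0.00470851,
        1.11069393, -0.05298017]), 'joint_velocities': array([ 0.00082375,  0.00098473,  0.00227014, -0.00085363, -0.00033992,
       -0.00211808,  0.00143732]), 'tau': array([ 7.33934087e-06, -8.64453936e+01,  6.78907894e-01, -4.34907603e+01,
        1.90673803e-02,  7.35346548e-03, -6.94711105e-06]), 'eef_pos': array([0.19222799, 0.59433971, 0.23065872]), 'ee_rot': array([-3.14036816e+00,  9.16907662e-05,  2.82883239e+00]), 'contact_force': array([ 0.26647549, -0.66676845, -0.61789677]), 'moment': array([-0.02629073,  0.01437969,  0.00783283]), 'gripper_force': 0.0, 'width': 1.000293677105226}
0.0187
top loaded_tote [([0.51, -0.263, 0.038], 0.9, [389.0, 252.0]), ([0.518, 0.171, 0.028], 0.52, [203.0, 244.0])]
top empty_tote_mid [([0.522, 0.17, 0.029], 0.66, [204.0, 243.0])]
top empty_tote_front [([0.523, 0.17, 0.031], 0.83, [204.0, 242.0])]
top empty_tote_foot [([0.524, 0.172, 0.03], 0.65, [203.0, 242.0])]
top spool_mid [([0.512, -0.262, 0.035], 0.7, [389.0, 251.0]), ([0.602, -0.017,
[... 659 characters left out ...]
12.0, 211.0])]
scene empty_tote_front [([0.516, 0.123, 0.051], 0.87, [211.0, 210.0]), ([0.736, -0.261, 0.032], 0.31, [381.0, 249.0])]
scene empty_tote_foot [([0.517, 0.118, 0.046], 0.88, [212.0, 213.0])]
scene spool_mid [([0.597, -0.028, 0.032], 0.73, [270.0, 229.0])]
scene packed_spool_mid [([0.567, -0.231, 0.058], 0.6, [320.0, 255.0])]
scene free_half [([0.502, -0.259, 0.048], 0.62, [306.0, 275.0])]
scene stack_point [([0.504, -0.255, 0.049], 0.83, [305.0, 274.0])]
scene glue [([0.745, -0.044, 0.077], 0.62, [318.0, 201.0])]
scene tape [([0.746, 0.134, 0.022], 0.94, [276.0, 201.0])]
scene sander [([0.736, -0.261, 0.032], 0.91, [381.0, 248.0]), ([0.745, -0.043, 0.079], 0.34, [318.0, 200.0])]
```

View pics/top0.png

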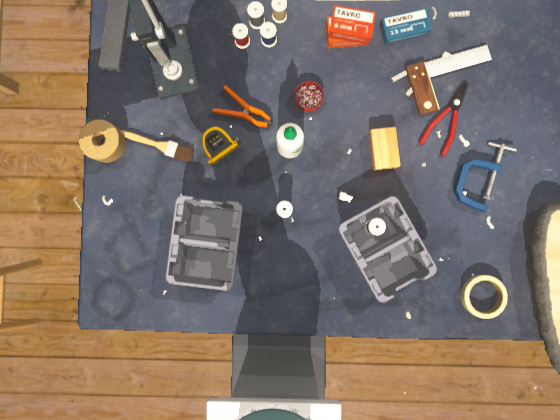

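View pics/scene0.png

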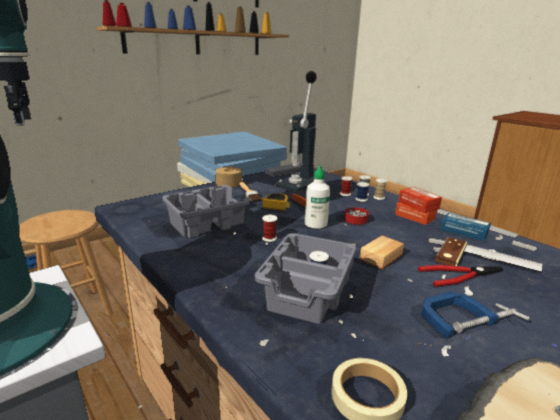

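The top view shows the loaded tote at about (389,250) with its spool at (377,227), so its free half is the near one. The empty tote is at (205,243) and the loose spool at (285,209). I'll enlarge it to find the empty tote's front and the tote corners.

Run:
```python
import cv2,numpy as np
t=cv2.imread('pics/top0.png');s=cv2.imread('pics/scene0.png')
a=cv2.resize(t[190:300,155:255],(400,440),interpolation=cv2.INTER_CUBIC)
b=cv2.resize(t[190:308,335:442],(400,441),interpolation=cv2.INTER_CUBIC)[:440]
c=cv2.resize(s[178:240,155:255],(258,160));d=cv2.resize(s[225:320,245:365],(202,160))
o=np.zeros((600,800,3),np.uint8);o[:440,:400]=a;o[:440,400:]=b;o[440:,:258]=c;o[440:,400:602]=d
cv2.imwrite('pics/crop1.png',o)
```

```text
(no output)
```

View pics/crop1.png

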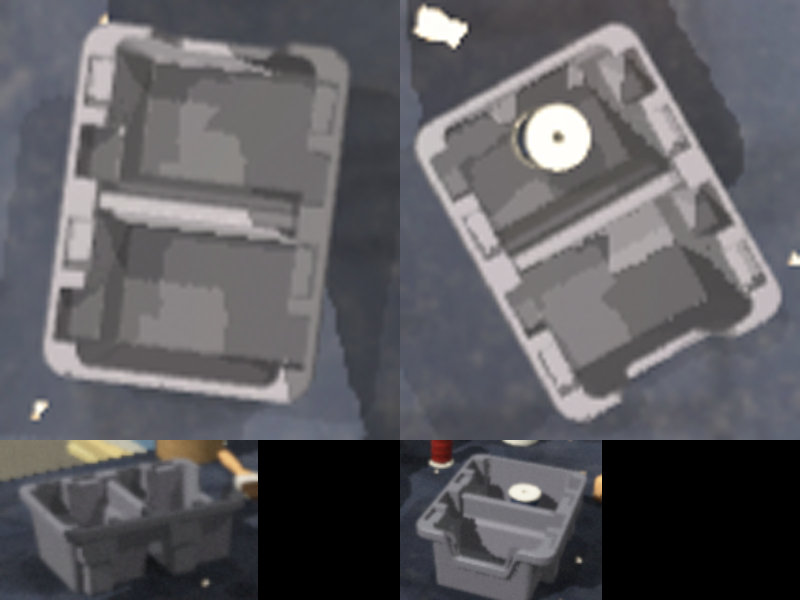

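```bash
cat >> h.py <<'E'
def go(p,yawdeg):
    o=get_obs();R=Ro.from_euler('xyz',o['ee_rot'])
    T=Ro.from_euler('xyz',[np.pi,0,np.radians(yawdeg)])
    print('t',round(o['time_s'],2),'offset',(R.inv().apply(np.array(p)-o['eef_pos'])).round(4).tolist(),'rot',(R.inv()*T).as_rotvec().round(4).tolist())
E
python3 - <<'E'
from h import *
go([0.50,-0.2,0.36],27)
c=calibration('wrist');o=get_obs();R=np.array(c['R']);print(c['fx'],c['cx'],c['cy'])
Rt=Ro.from_euler('xyz',o['ee_rot']).as_matrix()
print(Rt.T@(-R.T@c['t']-o['eef_pos']),(R@Rt).round(2))
E
```

```text
t 1.2 offset [-0.5373, -0.6614, -0.1287] rot [0.0, 0.0001, 2.3575]
374.788579143704 286.6006865161776 205.996811074909
[ 0.07859563  0.00089381 -0.14252716] [[-0.    1.    0.  ]
 [-0.95  0.   -0.31]
 [-0.31 -0.    0.95]]
```

Run:
```python
from h import *
go([0.55,-0.22,0.29],27)
```

```text
t 1.2 offset [-0.591, -0.665, -0.0587] rot [0.0, 0.0001, 2.3575]
```

Call:
drive_tool:
  offset:
    - [-0.591,-0.665,-0.06]
    - [-0.591,-0.665,-0.06]
    - [-0.591,-0.665,-0.06]
    - [-0.591,-0.665,-0.06]
    - [-0.591,-0.665,-0.06]
    - [-0.591,-0.665,-0.06]
    - [-0.591,-0.665,-0.06]
    - [-0.591,-0.665,-0.06]
  rotation:
    - [0,0,2.36]
    - [0,0,2.36]
    - [0,0,2.36]
    - [0,0,2.36]
    - [0,0,2.36]
    - [0,0,2.36]
    - [0,0,2.36]
    - [0,0,2.36]

```text
time_s: 2.2
eef_pos: [0.3934, 0.136, 0.2654]
ee_rot: [3.141, -0.001, 1.323]
contact_force: [1.1, 0.8, -0.1]
width: 0.998
gripper_force: 0.0
```

Run:
```python
from h import *
print(get_obs()['eef_pos'],get_obs()['ee_rot']);go([0.55,-0.22,0.29],27)
```

```text
[0.39339874 0.13603948 0.2654435 ] [ 3.14107848e+00 -1.02851570e-03  1.32287215e+00]
t 2.2 offset [-0.3067, 0.2392, -0.0247] rot [0.0, -0.0012, 0.8516]
```

Call:
drive_tool:
  offset:
    - [-0.307,0.239,-0.025]
    - [-0.307,0.239,-0.025]
    - [-0.307,0.239,-0.025]
    - [-0.307,0.239,-0.025]
    - [-0.307,0.239,-0.025]
    - [-0.307,0.239,-0.025]
    - [-0.307,0.239,-0.025]
    - [-0.307,0.239,-0.025]
  rotation:
    - [0,0,0.85]
    - [0,0,0.85]
    - [0,0,0.85]
    - [0,0,0.85]
    - [0,0,0.85]
    - [0,0,0.85]
    - [0,0,0.85]
    - [0,0,0.85]

```text
time_s: 3.2
eef_pos: [0.5512, -0.2181, 0.2896]
ee_rot: [3.141, 0.001, 0.477]
contact_force: [0.1, 1.2, -0.6]
width: 0.998
gripper_force: 0.0
```

Run:
```python
from h import *
import pickle
o=get_obs();print(o['eef_pos'],o['ee_rot'],abs(o['joint_velocities']).max())
im,c=snap('wrist','w1'); print(abs(get_obs()['joint_velocities']).max()); pickle.dump(c,open('w1.pkl','wb'))
for k in ['loaded_tote','spool_mid','packed_spool_mid']:
    print(k,[(np.round(d['position'],3).tolist(),round(d['score'],2),proj(c,d['position']).round().tolist()) for d in look_for(k,'wrist')[:3]])
```

```text
[ 0.55118459 -0.21809353  0.28963485] [3.14148801e+00 8.83021162e-04 4.77342741e-01] 0.04324557056909936
0.027304625013224754
loaded_tote [([0.521, -0.254, 0.038], 0.9, [303.0, 202.0])]
spool_mid [([0.606, -0.022, 0.059], 0.68, [122.0, 15.0])]
packed_spool_mid [([0.573, -0.228, 0.059], 0.63, [306.0, 153.0])]
```

View pics/w1.png

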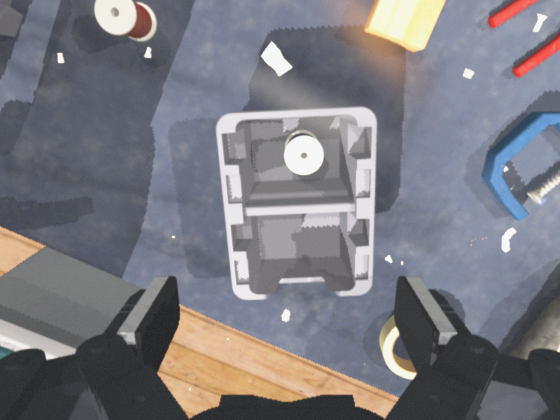

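The wrist picture shows the loaded tote's rim spanning (217–377, 107–300), packed spool top at (304,155), scoop at (305,285), and loose spool's top at (116,14).

```bash
cat >> h.py <<'E'
def rim(im,c,cen,col=None,z=0.074,dbg=None):
    # bright low-saturation rim component nearest cen -> rectangle in world
    hsv=cv2.cvtColor(im,cv2.COLOR_BGR2HSV)
    m=((hsv[...,1]<45)&(hsv[...,2]>col[0])&(hsv[...,2]<col[1])).astype(np.uint8)
    roi=np.zeros_like(m);cv2.circle(roi,tuple(int(v) for v in cen),130,1,-1);m&=roi
    m=cv2.morphologyEx(m,cv2.MORPH_OPEN,np.ones((3,3),np.uint8))
    n,l,s,_=cv2.connectedComponentsWithStats(m); k=1+np.argmax(s[1:,4]); 
    cn=max(cv2.findContours((l==k).astype(np.uint8),cv2.RETR_EXTERNAL,cv2.CHAIN_APPROX_NONE)[0],key=len)[:,0]
    P=np.array([ray(c,u,v,z)[:2] for u,v in cn]).astype(np.float32)
    if dbg: cv2.imwrite(f'pics/{dbg}.png',(l==k).astype(np.uint8)*255)
    return P,cv2.minAreaRect(P*1000)
E
python3 - <<'E'
from h import *
import pickle
im=cv2.imread('pics/w1.png');c=pickle.load(open('w1.pkl','rb'))
hsv=cv2.cvtColor(im,cv2.COLOR_BGR2HSV);print(hsv[115,300],hsv[200,370],hsv[180,222],hsv[275,235],hsv[130,180],hsv[210,300])
for lo in (135,150,160): print(lo,rim(im,c,(300,203),(lo,240),dbg='m%d'%lo)[1])
print(ray(c,304,155,.057),ray(c,116,14,.058))
E
```

```text
[150   3 230] [144   5 232] [150   4 229] [165   5 196] [113  43 141] [150   3 232]
135 ((516.6444091796875, -273.3348083496094), (264.80987548828125, 221.36021423339844), 23.756221771240234)
150 ((519.1417236328125, -247.97840881347656), (201.57371520996094, 153.7984619140625), 30.272071838378906)
160 ((519.06201171875, -247.8118133544922), (200.6450653076172, 152.7270965576172), 30.192411422729492)
[ 0.56956949 -0.22779344  0.057     ] [ 0.60465118 -0.01708987  0.058     ]
```

View pics/m150.png

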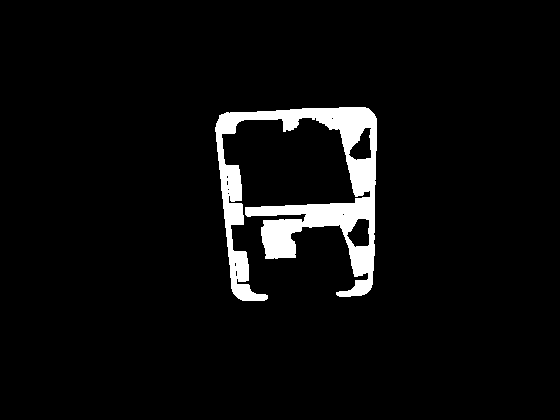

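Clean fit: loaded tote centre is (0.519, -0.248) with yaw 30.2°, and the size matches 200x152. I'll pick the spool with the camera side turned away from the glue.

Run:
```python
from h import *
go([0.605,-0.018,0.14],70)
```

```text
t 3.4 offset [0.1389, -0.1506, 0.1503] rot [-0.0003, -0.0009, -0.7411]
```

Call:
drive_tool:
  offset:
    - [0.139,-0.151,0.05]
    - [0.139,-0.151,0.1]
    - [0.139,-0.151,0.12]
    - [0.139,-0.151,0.15]
    - [0.139,-0.151,0.15]
    - [0.139,-0.151,0.15]
    - [0.139,-0.151,0.15]
    - [0.139,-0.151,0.15]
  rotation:
    - [0,0,-0.741]
    - [0,0,-0.741]
    - [0,0,-0.741]
    - [0,0,-0.741]
    - [0,0,-0.741]
    - [0,0,-0.741]
    - [0,0,-0.741]
    - [0,0,-0.741]

```text
time_s: 4.4
eef_pos: [0.6056, -0.0203, 0.1413]
ee_rot: [3.14, -0.001, 1.218]
contact_force: [-0.5, 0.2, -0.2]
width: 1.003
gripper_force: 0.0
```

Run:
```python
from h import *
im,c=snap('wrist','w2')
print([(np.round(d['position'],4).tolist(),round(d['score'],2),proj(c,d['position']).round().tolist()) for d in look_for('spool_mid','wrist')[:3]])
g=cv2.cvtColor(im,cv2.COLOR_BGR2HSV); u0,v0=proj(c,[.605,-.018,.058]);print(u0,v0)
m=((g[...,1]<60)&(g[...,2]>150)).astype(np.uint8);n,l,s,ce=cv2.connectedComponentsWithStats(m)
for i in range(1,n):
    if s[i,4]>300: print(s[i],ce[i],ray(c,*ce[i],.058))
go([0.605,-0.018,0.028],70)
```

```text
[([0.5736, -0.1585, 0.026], 0.27, [307.0, 362.0])]
283.74783791572685 213.23510422659015
[    0     0   235   120 14337] [112.45393039  49.37922857] [0.5489559  0.10571797 0.058     ]
[ 62   0  21  33 373] [72.96246649 13.31635389] [0.5375408  0.12923815 0.058     ]
[178  46  85  43 927] [213.76375405  67.73247033] [0.5981304  0.07736701 0.058     ]
[  176    83   384   263 54192] [419.57395926 230.77053809] [ 0.68337232 -0.05967532  0.058     ]
[108  88  42  34 870] [127.44597701 102.98850575] [0.54327697 0.07704374 0.058     ]
[   0   96  107   53 2440] [ 65.66762295 120.80819672] [0.50432195 0.08057329 0.058     ]
[118 277  49  67 879] [140.55972696 309.48805461] [ 0.48684364 -0.05000419  0.058     ]
[369 318  24  37 710] [380.71549296 335.04647887] [ 0.63794729 -0.1281323   0.058     ]
[ 253  345   57   57 1062] [275.68173258 380.81073446] [ 0.55331002 -0.14004908  0.058     ]
t 4.5 offset [0.0016, -0.0012, 0.1128] rot [0.0012, -0.0004, -0.003]
```

View pics/w2.png

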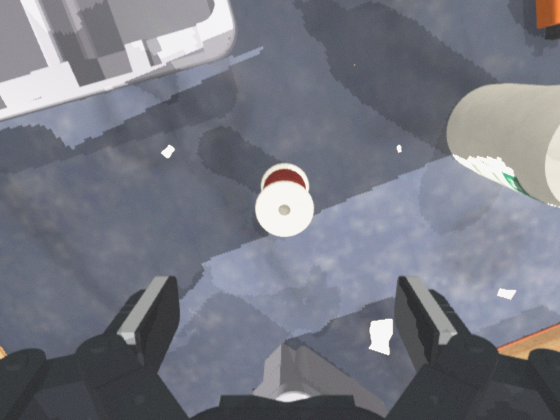

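The spool's top disc is centred at (284,209), within about 2 mm of the prediction. I'll descend and grip.

Call:
drive_tool:
  offset:
    - [0.004,-0.001,0.05]
    - [0.004,-0.001,0.09]
    - [0.004,-0.001,0.113]
    - [0.004,-0.001,0.113]
    - [0.004,-0.001,0.113]
  rotation:
    - [0,0,0]
    - [0,0,0]
    - [0,0,0]
    - [0,0,0]
    - [0,0,0]

```text
time_s: 5.12
eef_pos: [0.6063, -0.0156, 0.0282]
ee_rot: [3.14, -0.0, 1.219]
contact_force: [0.0, -0.4, 0.0]
width: 0.998
gripper_force: 0.0
```

Call:
drive_tool:
  offset:
    - [0,0,0]
    - [0,0,0]
    - [0,0,0]
    - [0,0,0]
    - [0,0,0]
    - [0,0,0]
    - [0,0,0]
  rotation:
    - [0,0,0]
    - [0,0,0]
    - [0,0,0]
    - [0,0,0]
    - [0,0,0]
    - [0,0,0]
    - [0,0,0]
  grip: -1
  newtons: 25

```text
time_s: 6.0
eef_pos: [0.606, -0.0153, 0.0276]
ee_rot: [3.141, -0.0, 1.22]
contact_force: [-2.2, 0.4, 7.3]
width: 0.392
gripper_force: 24.2
```

Run:
```python
from h import *
print(get_obs()['eef_pos']);go([0.476,-0.273,0.17],30.2)
```

```text
[ 0.60600644 -0.01530702  0.02755494]
t 6.0 offset [-0.2866, -0.0334, -0.1426] rot [0.0007, -0.0006, 0.6927]
```

Call:
drive_tool:
  offset:
    - [0,0,-0.06]
    - [0,0,-0.12]
    - [-0.05,-0.005,-0.143]
    - [-0.287,-0.033,-0.143]
    - [-0.287,-0.033,-0.143]
    - [-0.287,-0.033,-0.143]
    - [-0.287,-0.033,-0.143]
    - [-0.287,-0.033,-0.143]
  rotation:
    - [0,0,0]
    - [0,0,0]
    - [0,0,0.2]
    - [0,0,0.693]
    - [0,0,0.693]
    - [0,0,0.693]
    - [0,0,0.693]
    - [0,0,0.693]

```text
time_s: 7.0
eef_pos: [0.4736, -0.2771, 0.1705]
ee_rot: [3.141, 0.0, 0.521]
contact_force: [0.2, 0.2, 0.1]
width: 0.392
gripper_force: 25.0
```

Call:
drive_tool:
  offset:
    - [0,0,0]
    - [0,0,0]
  rotation:
    - [0,0,0]
    - [0,0,0]

```text
time_s: 7.25
eef_pos: [0.4766, -0.2723, 0.1699]
ee_rot: [-3.141, -0.0, 0.529]
contact_force: [-0.3, 0.4, -1.5]
width: 0.388
gripper_force: 25.0
```

Run:
```python
from h import *
im,c=snap('wrist','w3');o=get_obs();print(o['eef_pos'],o['width'],o['contact_force'],o['gripper_force'])
go([0.476,-0.273,0.031],30.2)
```

```text
[ 0.47651048 -0.2724308   0.16991385] 0.3895170389946337 [-0.09712503  0.82616918 -0.02107315] 25.014284782564573
t 7.3 offset [-0.0007, 0.0003, 0.1389] rot [-0.0002, -0.0001, 0.0015]
```

View pics/w3.png

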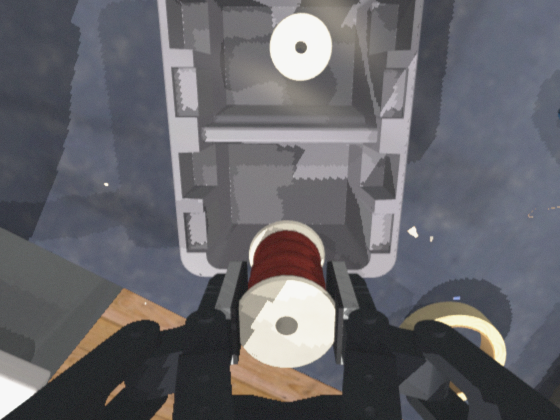

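Spool is upright in the grip and in line with the free half. Lowering it, then opening only partly.

Call:
drive_tool:
  offset:
    - [0,0,0.05]
    - [0,0,0.09]
    - [0,0,0.12]
    - [0,0,0.132]
    - [0,0,0.138]
    - [0,0,0.138]
    - [0,0,0.138]
  rotation:
    - [0,0,0]
    - [0,0,0]
    - [0,0,0]
    - [0,0,0]
    - [0,0,0]
    - [0,0,0]
    - [0,0,0]

```text
time_s: 8.18
eef_pos: [0.4765, -0.2736, 0.0329]
ee_rot: [3.141, -0.001, 0.527]
contact_force: [-0.4, -0.7, -0.5]
width: 0.392
gripper_force: 25.0
```

Call:
drive_tool:
  offset:
    - [0,0,0]
    - [0,0,0]
    - [0,0,0]
    - [0,0,0]
  rotation:
    - [0,0,0]
    - [0,0,0]
    - [0,0,0]
    - [0,0,0]
  grip: 0.15

```text
time_s: 8.68
eef_pos: [0.4759, -0.2735, 0.032]
ee_rot: [3.141, -0.0, 0.527]
contact_force: [-0.3, -0.9, 0.2]
width: 0.575
gripper_force: 0.0
```

Now straight up, then to a viewing pose for both totes.

Call:
drive_tool:
  offset:
    - [0,0,-0.03]
    - [0,0,-0.08]
    - [0,0,-0.14]
    - [0,0,-0.2]
    - [0.05,0,-0.26]
    - [0.075,0.01,-0.26]
    - [0.075,0.01,-0.26]
    - [0.075,0.01,-0.26]
  rotation:
    - [0,0,0]
    - [0,0,0]
    - [0,0,0]
    - [0,0,0]
    - [0,0,0]
    - [0,0,0]
    - [0,0,0]
    - [0,0,0]

```text
time_s: 9.68
eef_pos: [0.5452, -0.2447, 0.2916]
ee_rot: [-3.141, 0.001, 0.526]
contact_force: [-0.6, -0.7, 0.3]
width: 0.572
gripper_force: 0.0
```

Run:
```python
from h import *
o=get_obs();print(o['eef_pos'],o['time_s'])
im,c=snap('wrist','w4')
u=proj(c,[.519,-.248,.074]);print(u)
for lo in (150,160,170):print(rim(im,c,u,(lo,240))[1])
print([(np.round(d['position'],4).tolist(),round(d['score'],2),proj(c,d['position']).round().tolist()) for d in look_for('spool_mid','wrist')[:3]])
go([0.47,0.17,0.29],-97)
go([0.50,0.115,0.29],82.8)
```

```text
[ 0.54515702 -0.24469676  0.29157442] 9.675
[276.84810156 193.66249774]
((528.1871948242188, -243.48489379882812), (181.1551971435547, 153.42916870117188), 30.144729614257812)
((528.1844482421875, -243.241455078125), (179.19801330566406, 152.03744506835938), 30.080169677734375)
((528.6327514648438, -242.96987915039062), (177.96533203125, 151.7642822265625), 30.048934936523438)
[([0.4847, -0.2731, 0.0608], 0.93, [282.0, 228.0])]
t 9.78 offset [0.1433, -0.3964, 0.0018] rot [0.0003, 0.0008, 2.2185]
t 9.78 offset [0.1417, -0.3338, 0.0018] rot [-0.0006, 0.0002, -0.9196]
```

View pics/w4.png

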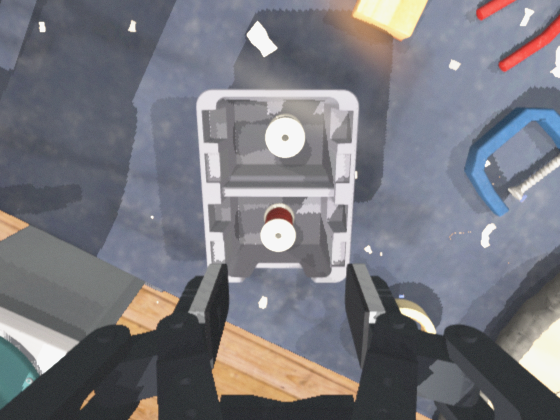

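Spool stands in the free half (278,236) and the loaded tote hasn't moved. Next, the view over the empty tote, opening the fingers fully.

Run:
```python
from h import *
go([0.525,0.22,0.29],82.8)
```

```text
t 9.78 offset [0.216, -0.4121, 0.0018] rot [-0.0006, 0.0002, -0.9196]
```

Call:
drive_tool:
  offset:
    - [0.216,-0.412,0.002]
    - [0.216,-0.412,0.002]
    - [0.216,-0.412,0.002]
    - [0.216,-0.412,0.002]
    - [0.216,-0.412,0.002]
    - [0.216,-0.412,0.002]
    - [0.216,-0.412,0.002]
    - [0.216,-0.412,0.002]
  rotation:
    - [0,0,-0.92]
    - [0,0,-0.92]
    - [0,0,-0.92]
    - [0,0,-0.92]
    - [0,0,-0.92]
    - [0,0,-0.92]
    - [0,0,-0.92]
    - [0,0,-0.92]
  grip: 1

```text
time_s: 10.78
eef_pos: [0.5242, 0.2234, 0.2895]
ee_rot: [-3.141, -0.0, 1.45]
contact_force: [1.3, -1.6, -0.2]
width: 0.995
gripper_force: 0.0
```

Call:
drive_tool:
  offset:
    - [0,0,0]
    - [0,0,0]
    - [0,0,0]
  rotation:
    - [0,0,0]
    - [0,0,0]
    - [0,0,0]

```text
time_s: 11.15
eef_pos: [0.5256, 0.219, 0.2901]
ee_rot: [3.141, 0.0, 1.445]
contact_force: [-0.6, -0.4, 0.0]
width: 1.001
gripper_force: 0.0
```

Run:
```python
from h import *
o=get_obs();print(o['eef_pos'],o['ee_rot'],o['time_s'])
im,c=snap('wrist','w5')
u=proj(c,[.52,.17,.074]);print(u)
for lo in (140,150,160,170,180):print(lo,rim(im,c,u,(lo,245),dbg='n%d'%lo)[1])
cv2.imwrite('pics/n.png',np.vstack([im,cv2.cvtColor(cv2.imread('pics/n160.png',0),cv2.COLOR_GRAY2BGR)])[::1,:][:840:1].copy()[:,:] if 0 else np.hstack([cv2.resize(im,(400,300)),cv2.resize(cv2.imread('pics/n160.png'),(400,300))]))
```

```text
[0.52555562 0.2190113  0.29009132] [3.14146121e+00 2.68123534e-05 1.44487196e+00] 11.15
[286.87391543 217.97616028]
140 ((505.4512939453125, 165.93943786621094), (152.7376251220703, 240.357666015625), 84.3648452758789)
150 ((508.24627685546875, 165.6432342529297), (152.37649536132812, 234.27740478515625), 84.31134796142578)
160 ((508.18060302734375, 165.55630493164062), (152.10032653808594, 234.2014617919922), 84.34234619140625)
170 ((523.729736328125, 164.03318786621094), (151.59963989257812, 202.71546936035156), 84.34464263916016)
180 ((524.9342651367188, 163.94873046875), (151.09275817871094, 199.77699279785156), 84.32463836669922)
```

View pics/n.png

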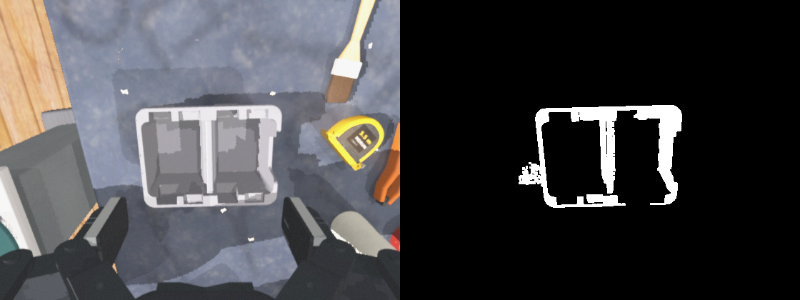

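Empty tote: centre (0.525, 0.164), size 151x200, and its scoop faces right in the image, i.e. toward world +x. So its x axis has yaw 174.3° and the grip yaw is 84.3°.

Run:
```python
from h import *
go([0.525,0.164,0.045],84.3)
```

```text
t 11.2 offset [-0.0549, 0.0063, 0.2451] rot [0.0002, -0.0001, -0.0262]
```

Call:
drive_tool:
  offset:
    - [-0.05,0.006,0.05]
    - [-0.055,0.006,0.1]
    - [-0.055,0.006,0.15]
    - [-0.055,0.006,0.2]
    - [-0.055,0.006,0.23]
    - [-0.055,0.006,0.245]
    - [-0.055,0.006,0.245]
    - [-0.055,0.006,0.245]
  rotation:
    - [0,0,-0.026]
    - [0,0,-0.026]
    - [0,0,-0.026]
    - [0,0,-0.026]
    - [0,0,-0.026]
    - [0,0,-0.026]
    - [0,0,-0.026]
    - [0,0,-0.026]

```text
time_s: 12.2
eef_pos: [0.5253, 0.1651, 0.0462]
ee_rot: [3.14, -0.001, 1.473]
contact_force: [-0.2, -0.3, 0.8]
width: 0.999
gripper_force: 0.0
```

Call:
drive_tool:
  offset:
    - [0,0,0]
    - [0,0,0]
    - [0,0,0]
    - [0,0,0]
    - [0,0,0]
    - [0,0,0]
    - [0,0,0]
    - [0,0,0]
  rotation:
    - [0,0,0]
    - [0,0,0]
    - [0,0,0]
    - [0,0,0]
    - [0,0,0]
    - [0,0,0]
    - [0,0,0]
    - [0,0,0]
  grip: -1
  newtons: 60

```text
time_s: 13.2
eef_pos: [0.5247, 0.1651, 0.0452]
ee_rot: [3.141, -0.0, 1.473]
contact_force: [-1.5, 0.4, 5.4]
width: 0.099
gripper_force: 59.7
```

Call:
drive_tool:
  offset:
    - [0,0,-0.02]
    - [0,0,-0.06]
    - [0,0,-0.11]
    - [0,0,-0.16]
    - [0,0,-0.2]
    - [0,0,-0.2]
    - [0,0,-0.2]
  rotation:
    - [0,0,0]
    - [0,0,0]
    - [0,0,0]
    - [0,0,0]
    - [0,0,0]
    - [0,0,0]
    - [0,0,0]

```text
time_s: 14.08
eef_pos: [0.5239, 0.165, 0.2439]
ee_rot: [-3.14, 0.001, 1.473]
contact_force: [-1.3, 0.3, -2.8]
width: 0.102
gripper_force: 59.0
```

Run:
```python
from h import *
o=get_obs();print(o['eef_pos'],o['width'],o['contact_force'],o['moment'])
R=Ro.from_euler('xyz',o['ee_rot'])
im,c=snap('wrist','w6')
z=o['eef_pos'][2]-.0452+.074
u=proj(c,o['eef_pos']+[0,0,.029]);print(u)
go([0.5195,-0.248,0.245],120.15)
```

```text
[0.52394814 0.16499863 0.2439231 ] 0.10228612199813632 [-1.31477371  0.26770718 -2.76219926] [-0.04251893 -0.03565021  0.03035047]
[284.6085409  321.91157759]
t 14.12 offset [-0.4113, 0.0361, -0.001] rot [-0.0021, 0.0006, -0.6241]
```

View pics/w6.png

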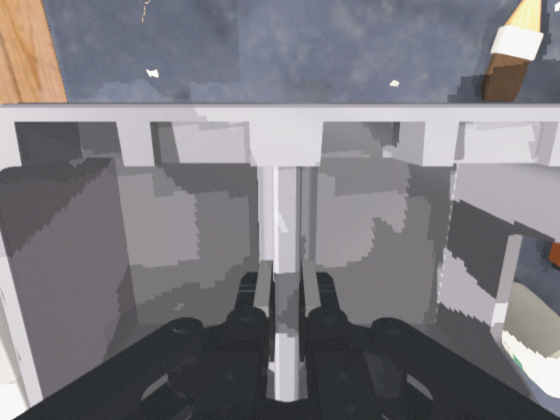

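The tote hangs level. The near long-side rim edge is at row ~104 and the rib is at column ~287, between the pads. I'll measure that rim edge in the tool frame to get the grip offset.

Run:
```python
from h import *
im=cv2.imread('pics/w6.png');o=get_obs();c=calibration('wrist');R=Ro.from_euler('xyz',o['ee_rot'])
g=cv2.cvtColor(im,cv2.COLOR_BGR2GRAY).astype(int);print(g[96:130:1,286].tolist())
for u in (60,286,500):
    col=g[:140,u]; v=[r for r in range(90,120) if col[r]>170][0]
    P=[R.inv().apply(ray(c,u,v,o['eef_pos'][2]+.0288+d)-o['eef_pos']).round(4).tolist() for d in (0,-.003)]
    print(u,v,P)
```

```text
[128, 129, 127, 130, 129, 131, 130, 136, 161, 173, 172, 193, 209, 217, 219, 218, 218, 219, 218, 219, 219, 219, 221, 220, 220, 221, 220, 220, 219, 221, 220, 220, 221, 221]
60 90 [[0.0784, -0.0651, -0.0288], [0.0784, -0.0668, -0.0258]]
286 105 [[0.0742, 0.0005, -0.0289], [0.0741, 0.0005, -0.0259]]
500 106 [[0.0739, 0.0632, -0.029], [0.0738, 0.0649, -0.026]]
```

Run:
```python
from h import *
go([0.519,-0.247,0.245],120.15)
```

```text
t 14.12 offset [-0.4104, 0.0355, -0.001] rot [-0.0021, 0.0006, -0.6241]
```

Call:
drive_tool:
  offset:
    - [-0.04,0.003,-0.001]
    - [-0.09,0.008,-0.001]
    - [-0.14,0.012,-0.001]
    - [-0.19,0.016,-0.001]
    - [-0.24,0.02,-0.001]
    - [-0.29,0.025,-0.001]
    - [-0.34,0.03,-0.001]
    - [-0.38,0.033,-0.001]
  rotation:
    - [0,0,-0.06]
    - [0,0,-0.14]
    - [0,0,-0.22]
    - [0,0,-0.3]
    - [0,0,-0.38]
    - [0,0,-0.46]
    - [0,0,-0.54]
    - [0,0,-0.6]

```text
time_s: 15.12
eef_pos: [0.5193, -0.2183, 0.2446]
ee_rot: [-3.14, -0.001, 2.074]
contact_force: [0.7, 0.4, -4.2]
width: 0.101
gripper_force: 59.0
```

Call:
drive_tool:
  offset:
    - [0,0,0]
    - [0,0,0]
  rotation:
    - [0,0,0]
    - [0,0,0]

```text
time_s: 15.38
eef_pos: [0.5198, -0.2158, 0.2448]
ee_rot: [-3.14, -0.001, 2.072]
contact_force: [0.0, 0.3, -3.1]
width: 0.104
gripper_force: 58.9
```

Run:
```python
from h import *
o=get_obs();print(o['eef_pos'],o['ee_rot'],o['width']);go([0.519,-0.247,0.13],120.15)
```

```text
[ 0.51984269 -0.21576789  0.24479655] [-3.14012440e+00 -1.34711773e-03  2.07245817e+00] 0.10407900100649825
t 15.38 offset [-0.0271, -0.0156, 0.1148] rot [-0.0015, -0.0014, -0.0246]
```

Call:
drive_tool:
  offset:
    - [-0.015,-0.01,0.02]
    - [-0.027,-0.0156,0.05]
    - [-0.027,-0.0156,0.08]
    - [-0.027,-0.0156,0.105]
    - [-0.027,-0.0156,0.115]
    - [-0.027,-0.0156,0.115]
    - [-0.027,-0.0156,0.115]
  rotation:
    - [-0.0015,-0.0014,-0.0246]
    - [-0.0015,-0.0014,-0.0246]
    - [-0.0015,-0.0014,-0.0246]
    - [-0.0015,-0.0014,-0.0246]
    - [-0.0015,-0.0014,-0.0246]
    - [-0.0015,-0.0014,-0.0246]
    - [-0.0015,-0.0014,-0.0246]

```text
time_s: 16.25
eef_pos: [0.52, -0.2475, 0.1319]
ee_rot: [3.139, 0.002, 2.098]
contact_force: [0.7, -0.2, -3.4]
width: 0.099
gripper_force: 58.9
```

Run:
```python
from h import *
o=get_obs();print(o['eef_pos'],o['ee_rot'],o['width'],o['contact_force'])
im,c=snap('scene','s2')
go([0.519,-0.247,0.114],120.15)
cv2.imwrite('pics/s2c.png',cv2.resize(im[190:330,215:395],(774,600),interpolation=cv2.INTER_CUBIC))
```

```text
[ 0.52001598 -0.24749394  0.131888  ] [3.13928845e+00 2.34056335e-03 2.09772681e+00] 0.09853199009968135 [ 0.6988592  -0.23103189 -3.3902433 ]
t 16.3 offset [0.001, -0.0006, 0.0179] rot [0.0024, 0.0024, 0.0006]
```

View pics/s2c.png

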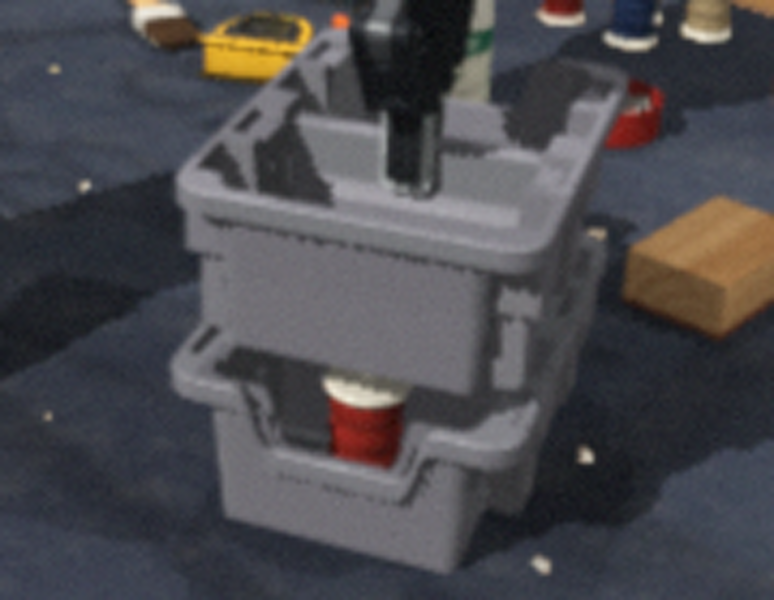

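The upper tote hovers aligned and faces opposite to the lower one, with the spool below standing clear. Lowering in gentle steps while watching force.

Call:
drive_tool:
  offset:
    - [0.001,-0.0006,0.004]
    - [0.001,-0.0006,0.007]
    - [0.001,-0.0006,0.009]
    - [0.001,-0.0006,0.011]
    - [0.001,-0.0006,0.013]
    - [0.001,-0.0006,0.014]
  rotation:
    - [0.001,0.001,0.0006]
    - [0.001,0.001,0.0006]
    - [0.001,0.001,0.0006]
    - [0.001,0.001,0.0006]
    - [0.001,0.001,0.0006]
    - [0.001,0.001,0.0006]

```text
time_s: 17.05
eef_pos: [0.5185, -0.247, 0.1168]
ee_rot: [3.141, 0.0, 2.097]
contact_force: [-0.2, 0.6, -3.0]
width: 0.103
gripper_force: 59.0
```

Call:
drive_tool:
  offset:
    - [0,0,0.001]
    - [0,0,0.002]
    - [0,0,0.002]
  rotation:
    - [0,0,0]
    - [0,0,0]
    - [0,0,0]

```text
time_s: 17.42
eef_pos: [0.5185, -0.247, 0.1149]
ee_rot: [3.141, 0.0, 2.097]
contact_force: [0.1, -0.1, -3.5]
width: 0.101
gripper_force: 59.0
```

Run:
```python
from h import *
o=get_obs();print(o['eef_pos'],o['ee_rot'],o['width'],o['contact_force'],o['moment'])
go([0.519,-0.247,0.114],120.15)
```

```text
[ 0.51846775 -0.24698347  0.1149285 ] [3.14117725e+00 4.49295240e-04 2.09679859e+00] 0.10113218714372973 [ 0.08927894 -0.09161678 -3.49318574] [ 0.00029373  0.00467404 -0.03649543]
t 17.43 offset [-0.0003, 0.0005, 0.0009] rot [0.0004, 0.0004, -0.0002]
```

No contact below rim height, so the feet are in the pockets. Last bit down.

Call:
drive_tool:
  offset:
    - [0,0,0.0007]
    - [0,0,0.0012]
    - [0,0,0.0012]
  rotation:
    - [0,0,0]
    - [0,0,0]
    - [0,0,0]

```text
time_s: 17.8
eef_pos: [0.5186, -0.247, 0.1142]
ee_rot: [3.141, 0.001, 2.097]
contact_force: [-3.0, 2.4, 6.0]
width: 0.101
gripper_force: 60.4
```

Contact at exactly the expected seated height. Releasing and retreating.

Call:
drive_tool:
  offset:
    - [0,0,0]
    - [0,0,0]
    - [0,0,0]
    - [0,0,0]
    - [0,0,0]
    - [0,0,0]
  rotation:
    - [0,0,0]
    - [0,0,0]
    - [0,0,0]
    - [0,0,0]
    - [0,0,0]
    - [0,0,0]
  grip: 0.5

```text
time_s: 18.55
eef_pos: [0.5185, -0.247, 0.1138]
ee_rot: [3.141, 0.001, 2.097]
contact_force: [-0.4, -0.1, -0.4]
width: 0.751
gripper_force: 0.0
```

Call:
drive_tool:
  offset:
    - [0,0,-0.03]
    - [0,0,-0.08]
    - [0,0,-0.14]
    - [0,0,-0.2]
    - [0.05,0,-0.22]
    - [0.05,0,-0.22]
    - [0.05,0,-0.22]
  rotation:
    - [0,0,0]
    - [0,0,0]
    - [0,0,0]
    - [0,0,0]
    - [0,0,0]
    - [0,0,0]
    - [0,0,0]

```text
time_s: 19.42
eef_pos: [0.4932, -0.2037, 0.3337]
ee_rot: [3.141, 0.0, 2.097]
contact_force: [-0.3, 0.1, 0.2]
width: 0.75
gripper_force: 0.0
```

Run:
```python
from h import *
o=get_obs();print(o['eef_pos'],o['time_s'],o['contact_force'])
im,c=snap('scene','s3');w,cw=snap('wrist','w7')
u=proj(cw,[.519,-.248,.143])
for lo in (150,165,180):print(rim(w,cw,u,(lo,245),z=.143)[1])
a=cv2.resize(im[190:330,215:395],(450,350),interpolation=cv2.INTER_CUBIC);b=cv2.resize(w,(350,263))
O=np.zeros((350,800,3),np.uint8);O[:,:450]=a;O[:263,450:]=b;cv2.imwrite('pics/f.png',O)
```

```text
[ 0.49324659 -0.20374991  0.33368825] 19.425 [-0.3384425   0.12830481  0.23459676]
((518.8627319335938, -247.21310424804688), (225.4552001953125, 169.339599609375), 30.123247146606445)
((517.7435913085938, -247.07907104492188), (224.54638671875, 167.11251831054688), 30.471588134765625)
((474.3975830078125, -232.4962158203125), (252.7495880126953, 125.40083312988281), 60.712486267089844)
```

View pics/f.png

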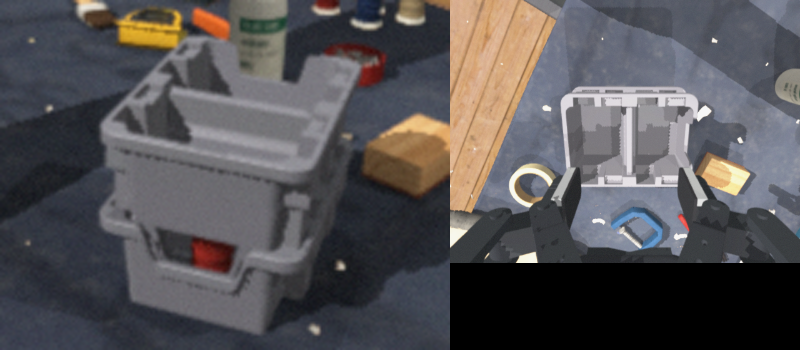

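The upper tote sits level and square on the lower one, with its scoop at the far end, opposite to the lower tote's. The red spool is upright behind the lower scoop.

```bash
python3 -c "
from station import *
print(job_done())"
```

```text
the job is handed in; nothing more can be done
None
```

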